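Open the safety-capped solvent can

TASK

Open the round brush-cleaner can: press its sprung safety cap down until it bottoms, keep it down while you twist it anticlockwise past its catches until you feel it come up against its stop, and lift it off, never forcing it. Keep hold of the cap so that it does not fly off, set it down right way up in the steel drip tray without dropping it, let go, and leave the other things on the counter where they are.

Things in the scene. Friction and masses are not known exactly. Their poses are not given: they have to be found in the camera images.
- can: round tinplate can, 136 mm across, with a paper band, in a dark clip ring screwed to the counter (150 mm across, 170 mm over its three feet): it cannot move. Conical shoulder up to 172 mm, neck (33 mm outside) in its middle, standing upright. Origin: centre of its underside, on the counter; z up along the neck's axis.
- neck (a point): centre of the neck's rim, 198 mm above the can's origin. Held down, the cap turns anticlockwise (from above) with under 0.2 N m. How far is unknown: after 40 to 69 degrees its lugs meet end walls, felt as a hard stop, and there it lifts straight off. It lifts only at the wall or up to 7 degrees short of it; further back the ledges hold it down, and if not deep enough the teeth stop it.
- cap: black ribbed push-and-turn cap on the can's neck, 50 mm across, 36 mm high, 60 to 100 g. Origin: centre of its open underside, 184 mm above the counter at the start; z up. Grip the sides of its upper 25 mm. Three lugs inside its lower edge hook behind teeth under the neck's ledges; a sprung disc inside pushes the cap up against them. The cap slides 0.8 mm loose round the ledges.
- cap_top (a point): centre of the cap's top, 36 mm above its origin. Pressing takes 5 N at first, then 1.1 N more per mm, and up to 4 N more if it rubs sideways on the neck. The catch's depth varies from can to can, unseen: the lugs clear the teeth somewhere from 3 to 7 mm down, and 1.5 mm lower the cap bottoms hard (at 4.5 to 8.5 mm). More than 60 N between cap and can, by pressing, twisting or pulling, spoils them.
- tray: open steel drip tray, 140 mm (its x) by 120 mm (its y), fixed to the counter, rim 16 mm high, walls 3 mm thick. Origin: centre of its underside, on the counter.
- tray_in (a point): centre of the tray's inner floor, 3 mm above the counter
- paint_tin: paint tin with a flat lid and a wire handle, 136 mm across, 150 mm high, 3 kg; leave alone. Origin: centre of its underside
- tractor: red toy tractor, 110 mm long, 65 mm high; leave alone. Origin: under its middle, on the counter
- wax_jar: glass jar with a plain black lid, 72 mm across, 75 mm high; leave alone. Origin: centre of its underside
- oil_bottle: glass oil bottle with a conical steel spout, 80 mm across, 200 mm high; leave alone. Origin: centre of its underside
- loco_box: cardboard box of a model locomotive, 50 by 190 by 55 mm; leave alone. Origin: centre of its underside
- brush: flat paint brush lying on the counter, 190 mm long, 15 mm high; leave alone. Origin: under its ferrule
- brush_mug: white mug with three brushes, 76 mm across, 175 mm high over the brushes; leave alone. Origin: centre of its underside
There are look-alikes about, which are no part of the job. There is more than one size of the cap; the one meant has the size given above.

How it is judged:
On the way:
1. the cap is off the neck and lifted clear, held in the fingers (z of cap in the frame of can above 0.21 m and contact force between the fingers and cap above 1 N), for 0.1 s.
At the end, for the whole second after the job is handed in: the cap stands right way up (within 0.1 rad) and still on the floor of the drip tray, wholly inside its rim, let go (x of cap in the frame of tray between -0.046 and 0.046 m and y of cap in the frame of tray between -0.036 and 0.036 m and z of cap in the frame of tray below 0.008 m and angle between cap's own z axis and vertical below 0.1 rad and linear speed of cap below 0.02 m/s and contact force between the fingers and cap below 0.1 N); the robot touches nothing.
It fails at once if the cap and neck are forced: more than 60 N between cap and can (contact force between cap and can above 60 N).
It fails at once if the cap flies off or is dropped: it moves faster than 0.5 m/s while not held (contact force between the fingers and cap below 0.1 N and linear speed of cap above 0.5 m/s).
It fails at once if something else on the counter is pushed more than 20 mm (distance of any of paint_tin, tractor, wax_jar, oil_bottle, loco_box, brush, brush_mug from where it was at the start of the episode above 0.02 m).
It also fails if it takes over 72 s, if anything falls off the work surface, if the arm or the gripper's body presses on something with over 40 N, if the wrist force passes 120 N, or if a joint passes its speed limit or range.

ROBOT

A 6-joint arm with a two-finger parallel gripper is mounted at the origin on the work surface. World frame = base frame: x ahead of the robot, y to its left, z up, the work surface at z = 0. Lengths are in m, angles in rad, forces in N, time in s.
With the tool pointing down it reaches from about 0.35 to 0.925 m from the base axis. Payload 6.4 kg.
Tool frame: the origin (TCP) lies at the very end of the fingers, on their centre line; the grasp point (between the pads) lies 19 mm behind it; z points along the fingers, y is the line along which they close (so a half turn about z gives the same grasp; the last joint's range is limited). The gripper opens to 85 mm and grips with 20 to 120 N. Pads are 22 mm wide; open, the fingers measure 114 mm over their backs; the gripper's body (76 mm by 85 mm) begins 54 mm behind the grasp point. The pads swing forward as they close: fully open they stand 13 mm farther back than shut.
Start: joints at [-1.439, 0.245, 1.558, -0, 1.339, -0.174], TCP at [0.196, -0.62, 0.231] pointing down, gripper open.
Joint ranges: [-3.13, 3.13], [-1.02, 2.26], [0.13, 2.54], [-0.95, 4.09], [0.21, 2.88], [-2.74, 2.74]. Speed limits (rad/s): [2.57, 2.57, 3.14, 3.14, 3.14, 3.14].

INTERFACE

Orientations are given as a 3x3 rotation matrix whose columns are the frame's x, y, z axes.
In Python, from bench import * gives the robot as it stands.
- The arm moves only by the tool carry_out, never from a script. Its argument "increments" is a list of rows, each a list of 3 entries, a list of its own where there are three numbers: the closure, from -1 (fully open) to 1 (shut), then the shift along the tool's x, y, z in cm, then the turn, a rotation vector about the tool's x, y, z in degrees. A call has exactly 8 rows; each row is the pose to reach, as a shift and turn from the pose commanded when the call began, along the tool's axes at that moment; what a row does not reach only later rows make up. A row lasts 1/8 s, in which the tool goes at most 62.5 mm and 10.7 degrees, less where a joint would pass 70% of its speed; a pose out of reach is approached as far as the arm can. A call with a gripper value outside its range is refused whole. The fingers move at their own pace and stop on an object; the grip force is fixed at half the most. Time passes only in rows, so rows that repeat a pose let the fingers close, or fill a call up. It gives the time, the measured TCP pose, the force, the opening and the grip force at its end, in the units of the state.
- get_state(): the state, without advancing time (a new reading comes with each control period).
- read_camera(name): name is "scene" or "top"; returns the picture (420x560x3 uint8, red, green, blue); there is no depth.
- camera_info(name): a dict with "vertical_fov" (degrees; the focal length in pixels is half the picture's height over the tangent of half this angle, whatever the lens; pixels are square), "cx", "cy" (the principal point, pixels), "rvec" (rotation vector, rad) and "tvec" (3), from world to camera coordinates, as OpenCV has them. Camera axes: x right, y down, z forward; pixel columns grow to the right and rows downward; lengths in m; the calibration is good to about 2 mm. A picture is of the moment at which its call begins. camera_info takes no time and is no camera call.
- sign_off(): hands the job in; it is judged then, once.
The state is a dict: "clock": time; "joint_pos": joint angles; "joint_vel": joint speeds; "tau": joint torques, N m; "ee_pos": TCP position; "ee_rot": TCP orientation; "contact_force": force on the tool from outside, world axes, zero at the start; "ft_torque": the same for the moment, N m; "grip_width": finger opening in m; "gripper_force": force on a finger pad.
Only numpy, scipy, OpenCV 4.12 (cv2) and the standard library are available. Lean on these libraries where they do the work, as an engineer would, in place of code of your own. Each camera call takes 0.05 s, during which the arm holds its last target. There are 200 camera calls.

## Working session

There is one attempt and no reset: what is moved stays moved. The work goes in short steps, Python scripts to look and compute and a tool call to move; the robot and the scene stay as the last step left them, time stands still between calls to the robot, and variables do not carry over. Pictures are saved under pics/ and viewed, at most 10 in all, crops included, and the job is handed in when it is done.

Besides the shell and the picture viewer there is one more tool, called after "Emit:" as name([rows], argument=value, ...), one row to a line, values as JSON. carry_out: Moves the arm, as the interface text tells. Its arguments: {"type":"object","properties":{"increments":{"type":"array","items":{"type":"array"}}},"required":["increments"]}

```bash
mkdir -p pics; python3 - <<'E'
from bench import *
import cv2
for n in("scene","top"):
    im=read_camera(n); cv2.imwrite(f"pics/{n}0.png",im[:,:,::-1]); print(n,camera_info(n))
print(get_state())
E
```

```text
scene {'vertical_fov': 49.297061983650316, 'cx': 279.63718570990153, 'cy': 200.19990321854078, 'rvec': array([ 1.79395682,  1.54691526, -0.7643305 ]), 'tvec': array([-0.06124517, -0.22686805,  1.58983074])}
top {'vertical_fov': 44.19448106476809, 'cx': 279.999426946663, 'cy': 205.35026345771445, 'rvec': array([ 2.17551374, -2.19018497,  0.10422124]), 'tvec': array([-0.00576066,  0.57860808,  1.41591021])}
{'clock': 0.1, 'joint_pos': array([-1.43911163e+00,  2.45721633e-01,  1.55891040e+00,  1.99354321e-05,
        1.33869685e+00, -1.74110896e-01]), 'joint_vel': array([-0.00111207, -0.00207303, -0.00356157,  0.00079797,  0.00193176,
       -0.00074097]), 'tau': array([-9.37786644e-04, -4.30674934e+01, -3.27128291e+01, -2.19806925e-04,
        2.81245811e-03,  2.66989451e-05]), 'ee_pos': array([ 0.19562   , -0.61933478,  0.23029514]), 'ee_rot': array([[ 9.53609159e-01,  3.01047387e-01, -2.08741461e-04],
       [ 3.01047289e-01, -9.53607654e-01,  1.72374273e-03],
       [ 3.19870790e-04, -1.70661791e-03, -9.99998493e-01]]), 'contact_force': array([ 0.05268016, -0.04461234, -0.39339733]), 'ft_torque': array([-0.00639481,  0.00852324,  0.03783502]), 'gripper_force': 0.0, 'grip_width': 0.08531161195305167}
```

View pics/scene0.png

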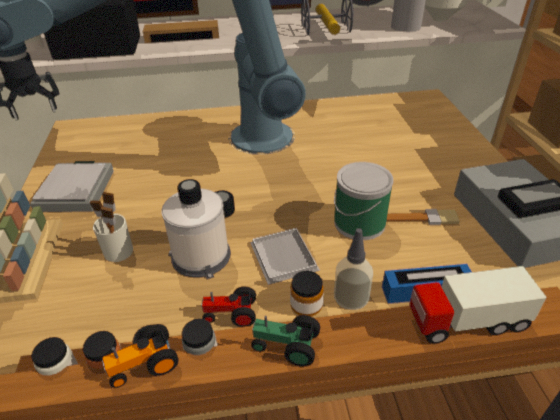

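View pics/top0.png

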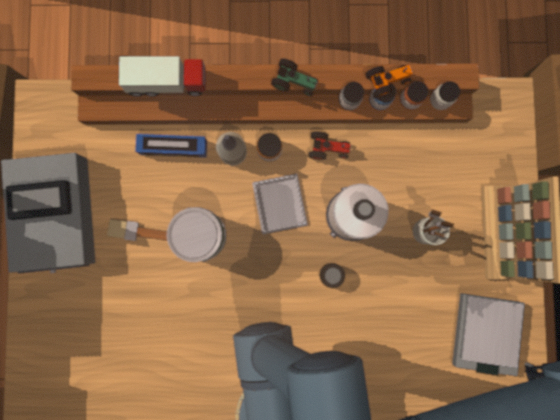

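The scene view shows the can at about (197,232) with its black cap at (190,190), the tray at (285,255), and a loose look-alike cap at (222,203). In the top view the cap is at (364,209), the tray at (281,204), and the mug at (435,230). I'll zoom in on both.

```bash
cat > h.py <<'E'
from bench import *
import cv2, numpy as np
def cam(n):
    c=camera_info(n); f=210/np.tan(np.radians(c["vertical_fov"]/2))
    return np.array([[f,0,c["cx"]],[0,f,c["cy"]],[0,0,1]]),cv2.Rodrigues(c["rvec"])[0],c["tvec"]
def ray(n,uv):
    K,R,t=cam(n); d=R.T@np.linalg.inv(K)@[*uv,1]; return -R.T@t,d
def onz(n,uv,z):
    o,d=ray(n,uv); return o+d*(z-o[2])/d[2]
def proj(n,p):
    K,R,t=cam(n); return cv2.projectPoints(np.array(p,float).reshape(-1,3),camera_info(n)["rvec"],t,K,None)[0][:,0]
def tri(a,b):
    (o1,d1),(o2,d2)=ray("scene",a),ray("top",b)
    s=np.linalg.lstsq(np.c_[d1,-d2],o2-o1,rcond=None)[0]
    p,q=o1+s[0]*d1,o2+s[1]*d2; return (p+q)/2,np.linalg.norm(p-q)
E
python3 - <<'E'
from h import *
s=cv2.imread("pics/scene0.png"); t=cv2.imread("pics/top0.png")
a=cv2.resize(s[165:285,150:330],None,fx=4.4,fy=4.4,interpolation=cv2.INTER_CUBIC)
b=cv2.resize(t[165:300,240:400],None,fx=4.4,fy=4.4,interpolation=cv2.INTER_CUBIC)
cv2.imwrite("pics/a.png",a);cv2.imwrite("pics/b.png",b)
for nm,uv in(("cap",(364,209)),("look",(332,275))):print(nm,onz("top",uv,.22 if nm=="cap" else .036))
print(onz("scene",(190,186),.22),tri((190,186),(364,209)))
print(onz("top",(281,204),.016),onz("scene",(285,255),.01))
E
```

```text
cap [ 0.55181196 -0.20982748  0.22      ]
look [ 0.38555225 -0.15036093  0.036     ]
[ 0.56096775 -0.2090906   0.22      ] (array([ 0.55229162, -0.21050097,  0.21375762]), np.float64(0.0008108614927488466))
[ 0.58307484 -0.0125734   0.016     ] [ 0.59628969 -0.00757251  0.01      ]
```

View pics/a.png

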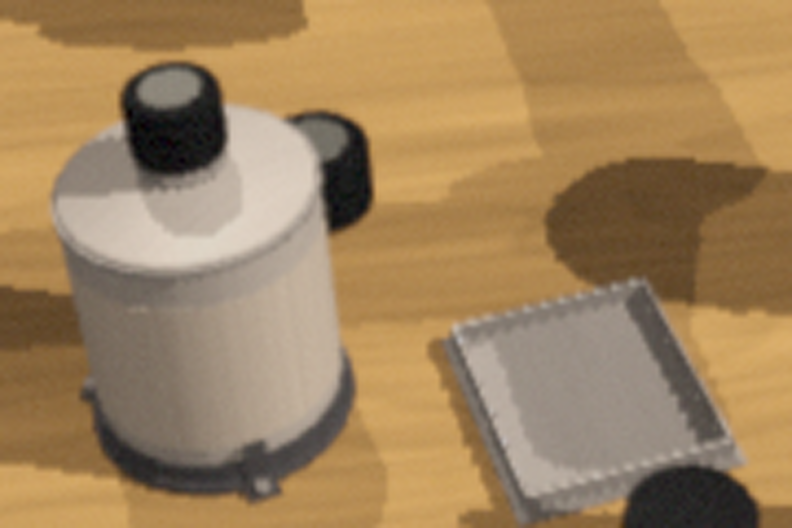

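View pics/b.png

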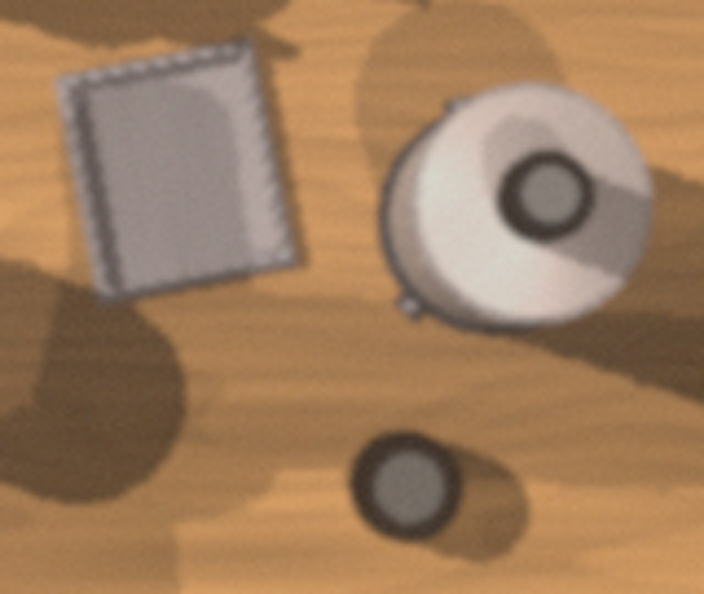

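The crops show the cap's grey top disc at (169,88) in the scene crop and (549,192) in the top crop. The tray rim corners in the top crop are (60,77), (248,40), (301,262) and (103,301). Next I'll measure with contours.

```bash
python3 - <<'E'
from h import *
def blob(n,seed,r=14,thr=None):
    im=cv2.imread(f"pics/{n}0.png"); g=cv2.cvtColor(im,cv2.COLOR_BGR2GRAY); u,v=seed
    p=cv2.resize(g[v-r:v+r+1,u-r:u+r+1],None,fx=8,fy=8,interpolation=cv2.INTER_CUBIC)
    c=int(np.median(g[v-1:v+2,u-1:u+2])); d=int(g[v-r:v+r+1,u-r:u+r+1].min())
    out=[]
    for th in((c+d)//2,):
        m=(p>th).astype(np.uint8); _,L,st,ce=cv2.connectedComponentsWithStats(m)
        k=L[r*8+4,r*8+4]; cs=cv2.findContours((L==k).astype(np.uint8),0,1)[0]
        e=cv2.fitEllipse(max(cs,key=len)); x=(np.array(e[0])+.5)/8-.5+[u-r,v-r]
        out.append((x,np.array(e[1])/8,c,d,k,st[k][4]))
    return out[0]
A=blob("scene",(188,185)); B=blob("top",(364,208))
print(A,B); print("cap",tri(A[0],B[0]),onz("top",B[0],.22),onz("scene",A[0],.22))
cc=lambda x,y,o:((x+.5)/4.4-.5+o[0],(y+.5)/4.4-.5+o[1])
T=np.array([onz("top",cc(*p,(240,165)),.016) for p in((57,77),(248,38),(303,262),(105,303))])
S=np.array([onz("scene",cc(*p,(150,165)),.016) for p in((640,280),(445,338),(524,522),(742,462))])
for Q in(T,S):
    print(Q[:,:2].round(4).tolist(),Q.mean(0)); E=np.roll(Q,-1,0)-Q
    print(np.linalg.norm(E,axis=1),np.degrees(np.arctan2(E[:,1],E[:,0])))
# other items
for nm,uv,z in(("mug",(435,230),.1),("oil",(231,147),.1),("jar",(269,145),.075),("tin",(194,235),.15),("tractor",(330,146),.03),("can",(358,213),.172)):print(nm,onz("top",uv,z)[:2])
E
```

```text
(array([188.11672878, 185.49011421]), array([29.49503326, 39.81939316]), 135, 3, np.int32(1), np.int32(35291)) (array([364.66696644, 208.59636116]), array([12.98864937, 13.3678894 ]), 127, 58, np.int32(2), np.int32(8864))
cap (array([ 0.55309529, -0.21301552,  0.21599649]), np.float64(0.0016887661701303976)) [ 0.55277683 -0.2114572   0.22      ] [ 0.55840864 -0.21320272  0.22      ]
[[0.6453, 0.0669], [0.6698, -0.0554], [0.526, -0.089], [0.5009, 0.0369]] [ 0.58551078 -0.01014432  0.016     ]
[0.12473935 0.14761189 0.12833478 0.14754306] [ -78.69666448 -166.86513173  101.30436865   11.73919215]
[[0.5107, 0.0316], [0.5416, -0.0865], [0.6849, -0.0582], [0.6615, 0.0617]] [ 0.59969909 -0.01287707  0.016     ]
[0.12210851 0.1461061  0.12214792 0.15373206] [ -75.36411298   11.18133051  101.05568483 -168.72139705]
mug [ 0.50434854 -0.41700339]
oil [0.72884383 0.12048126]
jar [0.73882685 0.01956508]
tin [0.49409483 0.20940925]
tractor [ 0.74429429 -0.15104084]
can [ 0.54557929 -0.20293555]
```

```bash
cat >> h.py <<'E'
def go(p,yaw=None):
    s=get_state(); R=s["ee_rot"]; print("shift cm",(R.T@(np.array(p)-s["ee_pos"])*100).round(2),"yaw x",np.degrees(np.arctan2(R[1,0],R[0,0])).round(2),"F",s["contact_force"].round(2),"ee",s["ee_pos"].round(4))
E
python3 - <<'E'
from h import *
print(tri((188.1,184.8),(364.67,208.6)), onz("scene",(188.1,184.8),.22),proj("scene",[.5528,-.2115,.22]),proj("scene",[.5855,-.010,.016]))
s=get_state();print(proj("scene",s["ee_pos"]),proj("top",s["ee_pos"]))
go([.553,-.2115,.27])
E
```

```text
(array([ 0.55295039, -0.21275941,  0.2177492 ]), np.float64(0.0017748062597914068)) [ 0.55584655 -0.21328276  0.22      ] [[188.94421536 183.89900292]] [[283.34927077 250.27476223]]
[[ 38.02519753 117.60879131]] [[542.73056457 359.38699431]]
shift cm [ 46.36 -28.14  -3.91] yaw x 17.52 F [ 0.05 -0.04 -0.39] ee [ 0.1956 -0.6193  0.2303]
```

Emit:
carry_out([
  [-1,[3,-2,-3],[0,0,0]],
  [-1,[8,-5,-4],[0,0,0]],
  [-1,[13,-8,-4],[0,0,0]],
  [-1,[18,-11,-4],[0,0,0]],
  [-1,[23,-14,-4],[0,0,0]],
  [-1,[28,-17,-4],[0,0,0]],
  [-1,[33,-20,-4],[0,0,0]],
  [-1,[37,-22.5,-4],[0,0,0]],
])

```text
clock: 1.1
ee_pos: [0.4818, -0.2919, 0.2709]
ee_rot: [[0.953, 0.302, -0.0], [0.302, -0.953, 0.0], [-0.0, -0.001, -1.0]]
contact_force: [0.8, -0.6, -0.1]
grip_width: 0.0854
gripper_force: 0.0
```

Emit:
carry_out([
  [-1,[3,-2,0],[0,0,0]],
  [-1,[6,-3.5,0],[0,0,0]],
  [-1,[8,-4.8,0],[0,0,0]],
  [-1,[9.4,-5.6,0],[0,0,0]],
  [-1,[9.4,-5.6,0],[0,0,0]],
  [-1,[9.4,-5.6,0],[0,0,0]],
  [-1,[9.4,-5.6,0],[0,0,0]],
  [-1,[9.4,-5.6,0],[0,0,0]],
])

```text
clock: 2.1
ee_pos: [0.5533, -0.2127, 0.2714]
ee_rot: [[0.954, 0.3, 0.0], [0.3, -0.954, -0.0], [-0.0, 0.0, -1.0]]
contact_force: [-0.2, 0.5, -1.1]
grip_width: 0.0858
gripper_force: 0.0
```

```bash
python3 - <<'E'
from h import *
go([.5535,-.212,.194])
a=read_camera("scene")[:,:,::-1];b=read_camera("top")[:,:,::-1]
p=get_state()["ee_pos"];u,v=proj("scene",p)[0].astype(int);x,y=proj("top",p)[0].astype(int);print(proj("scene",p),proj("top",p))
A=cv2.resize(a[v-50:v+50,u-50:u+50],(400,400),interpolation=cv2.INTER_CUBIC);B=cv2.resize(b[y-50:y+50,x-50:x+50],(400,400),interpolation=cv2.INTER_CUBIC)
cv2.imwrite("pics/c.png",np.hstack([A,B]))
E
```

```text
shift cm [ 0.05 -0.06  7.74] yaw x 17.47 F [-0.23  0.47 -1.08] ee [ 0.5533 -0.2127  0.2714]
[[184.96291651 164.69558139]] [[368.98318187 206.57521411]]
```

View pics/c.png

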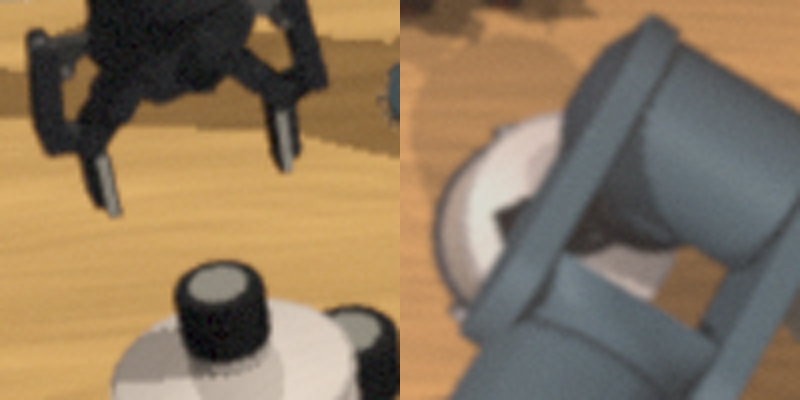

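The fingers straddle the cap: the tips are at (112,215) and (290,170) in the left crop, with the cap below and between them. I'll descend.

Emit:
carry_out([
  [-1,[0.05,-0.05,1.5],[0,0,0]],
  [-1,[0.05,-0.05,3],[0,0,0]],
  [-1,[0.05,-0.05,4.5],[0,0,0]],
  [-1,[0.05,-0.05,6],[0,0,0]],
  [-1,[0.05,-0.05,7],[0,0,0]],
  [-0.7,[0.05,-0.05,7.6],[0,0,0]],
  [-0.5,[0.05,-0.05,7.7],[0,0,0]],
  [-0.4,[0.05,-0.05,7.7],[0,0,0]],
])

```text
clock: 3.2
ee_pos: [0.5542, -0.2117, 0.1948]
ee_rot: [[0.954, 0.301, 0.001], [0.301, -0.954, -0.0], [0.001, 0.001, -1.0]]
contact_force: [0.1, -0.5, 0.1]
grip_width: 0.0598
gripper_force: 0.0
```

Emit:
carry_out([
  [-0.35,[0,0,0],[0,0,0]],
  [-0.3,[0,0,0],[0,0,0]],
  [-0.28,[0,0,0],[0,0,0]],
  [-0.26,[0,0,0],[0,0,0]],
  [-0.25,[0,0,0],[0,0,0]],
  [-0.25,[0,0,0],[0,0,0]],
  [-0.25,[0,0,0],[0,0,0]],
  [-0.25,[0,0,0],[0,0,0]],
])

```text
clock: 4.2
ee_pos: [0.5539, -0.2116, 0.1943]
ee_rot: [[0.954, 0.301, -0.0], [0.301, -0.954, 0.0], [-0.0, -0.0, -1.0]]
contact_force: [-0.1, -0.4, 0.0]
grip_width: 0.0534
gripper_force: 0.0
```

Emit:
carry_out([
  [-0.23,[0,0,0],[0,0,0]],
  [-0.23,[0,0,0],[0,0,0]],
  [-0.21,[0,0,0],[0,0,0]],
  [-0.21,[0,0,0],[0,0,0]],
  [-0.21,[0,0,0],[0,0,0]],
  [-0.2,[0,0,0],[0,0,0]],
  [-0.2,[0,0,0],[0,0,0]],
  [-0.2,[0,0,0],[0,0,0]],
])

```text
clock: 5.2
ee_pos: [0.5539, -0.2116, 0.1943]
ee_rot: [[0.954, 0.301, 0.0], [0.301, -0.954, 0.0], [0.0, -0.0, -1.0]]
contact_force: [0.0, 0.5, 0.5]
grip_width: 0.0513
gripper_force: 0.0
```

No contact at 51.3 mm, so the fingers are well centred along their closing line. Closing on the cap.

Emit:
carry_out([
  [-0.17,[0,0,0],[0,0,0]],
  [-0.15,[0,0,0],[0,0,0]],
  [-0.1,[0,0,0],[0,0,0]],
  [0,[0,0,0],[0,0,0]],
  [0.2,[0,0,0],[0,0,0]],
  [0.2,[0,0,0],[0,0,0]],
  [0.2,[0,0,0],[0,0,0]],
  [0.2,[0,0,0],[0,0,0]],
])

```text
clock: 6.2
ee_pos: [0.5539, -0.2115, 0.1943]
ee_rot: [[0.954, 0.301, 0.0], [0.301, -0.954, 0.0], [0.0, -0.0, -1.0]]
contact_force: [-2.2, 3.6, 4.6]
grip_width: 0.0484
gripper_force: 61.1
```

```bash
python3 - <<'E'
from h import *
s=get_state();print(s["contact_force"],s["ft_torque"],s["gripper_force"],s["grip_width"],s["ee_pos"])
E
```

```text
[-2.23572237  3.59718695  4.60862065] [0.48227285 0.45115113 0.02115021] 61.104242485016584 0.048443860064651366 [ 0.55392041 -0.21150206  0.19433049]
```

Emit:
carry_out([
  [0.2,[0,0,0.05],[0,0,0]],
  [0.2,[0,0,0.1],[0,0,0]],
  [0.2,[0,0,0.15],[0,0,0]],
  [0.2,[0,0,0.2],[0,0,0]],
  [0.2,[0,0,0.25],[0,0,0]],
  [0.2,[0,0,0.3],[0,0,0]],
  [0.2,[0,0,0.3],[0,0,0]],
  [0.2,[0,0,0.3],[0,0,0]],
])

```text
clock: 7.2
ee_pos: [0.554, -0.2116, 0.1919]
ee_rot: [[0.954, 0.301, 0.0], [0.301, -0.954, -0.0], [0.0, 0.0, -1.0]]
contact_force: [-3.3, 3.3, 7.2]
grip_width: 0.0488
gripper_force: 61.3
```

Emit:
carry_out([
  [0.2,[0,0,0.05],[0,0,0]],
  [0.2,[0,0,0.1],[0,0,0]],
  [0.2,[0,0,0.15],[0,0,0]],
  [0.2,[0,0,0.15],[0,0,0]],
  [0.2,[0,0,0.2],[0,0,0]],
  [0.2,[0,0,0.2],[0,0,0]],
  [0.2,[0,0,0.2],[0,0,0]],
  [0.2,[0,0,0.2],[0,0,0]],
])

```text
clock: 8.2
ee_pos: [0.554, -0.2116, 0.1903]
ee_rot: [[0.954, 0.301, 0.0], [0.301, -0.954, -0.0], [0.0, 0.0, -1.0]]
contact_force: [-5.3, 3.7, 8.8]
grip_width: 0.0486
gripper_force: 61.5
```

Emit:
carry_out([
  [0.2,[0,0,0.05],[0,0,0]],
  [0.2,[0,0,0.05],[0,0,0]],
  [0.2,[0,0,0.1],[0,0,0]],
  [0.2,[0,0,0.1],[0,0,0]],
  [0.2,[0,0,0.1],[0,0,0]],
  [0.2,[0,0,0.1],[0,0,0]],
  [0.2,[0,0,0.1],[0,0,0]],
  [0.2,[0,0,0.1],[0,0,0]],
])

```text
clock: 9.2
ee_pos: [0.554, -0.2116, 0.1895]
ee_rot: [[0.954, 0.301, 0.0], [0.301, -0.954, -0.0], [0.0, 0.0, -1.0]]
contact_force: [-5.3, 3.4, 8.9]
grip_width: 0.0489
gripper_force: 61.6
```

Emit:
carry_out([
  [0.2,[0,0,0.05],[0,0,0]],
  [0.2,[0,0,0.05],[0,0,0]],
  [0.2,[0,0,0.1],[0,0,0]],
  [0.2,[0,0,0.1],[0,0,0]],
  [0.2,[0,0,0.1],[0,0,0]],
  [0.2,[0,0,0.1],[0,0,0]],
  [0.2,[0,0,0.1],[0,0,0]],
  [0.2,[0,0,0.1],[0,0,0]],
])

```text
clock: 10.2
ee_pos: [0.5541, -0.2116, 0.1892]
ee_rot: [[0.954, 0.301, 0.0], [0.301, -0.954, -0.0], [0.0, 0.0, -1.0]]
contact_force: [-7.5, 4.0, 13.3]
grip_width: 0.049
gripper_force: 62.1
```

Emit:
carry_out([
  [0.2,[0,0,0.05],[0,0,0]],
  [0.2,[0,0,0.05],[0,0,0]],
  [0.2,[0,0,0.1],[0,0,0]],
  [0.2,[0,0,0.1],[0,0,0]],
  [0.2,[0,0,0.1],[0,0,0]],
  [0.2,[0,0,0.1],[0,0,0]],
  [0.2,[0,0,0.1],[0,0,0]],
  [0.2,[0,0,0.1],[0,0,0]],
])

```text
clock: 11.2
ee_pos: [0.5541, -0.2116, 0.1892]
ee_rot: [[0.954, 0.301, 0.0], [0.301, -0.954, -0.0], [0.0, 0.0, -1.0]]
contact_force: [-9.0, 5.0, 17.2]
grip_width: 0.0489
gripper_force: 62.4
```

It has bottomed at z=0.1892, about 5.1 mm down, with the force rising and no motion. I'll ease the sideways load and start twisting anticlockwise (negative about tool z).

Emit:
carry_out([
  [0.2,[-0.05,-0.05,0.05],[0,0,0]],
  [0.2,[-0.1,-0.1,0.1],[0,0,0]],
  [0.2,[-0.1,-0.1,0.1],[0,0,0]],
  [0.2,[-0.1,-0.1,0.1],[0,0,0]],
  [0.2,[-0.1,-0.1,0.1],[0,0,0]],
  [0.2,[-0.1,-0.1,0.1],[0,0,0]],
  [0.2,[-0.1,-0.1,0.1],[0,0,0]],
  [0.2,[-0.1,-0.1,0.1],[0,0,0]],
])

```text
clock: 12.2
ee_pos: [0.5541, -0.2116, 0.1892]
ee_rot: [[0.954, 0.301, 0.004], [0.301, -0.954, -0.002], [0.003, 0.003, -1.0]]
contact_force: [-5.6, 3.3, 18.6]
grip_width: 0.0488
gripper_force: 62.5
```

Emit:
carry_out([
  [0.2,[-0.1,-0.05,0.05],[0,0,0]],
  [0.2,[-0.1,-0.1,0.05],[0,0,0]],
  [0.2,[-0.1,-0.1,0.05],[0,0,-3]],
  [0.2,[-0.1,-0.1,0.05],[0,0,-6]],
  [0.2,[-0.1,-0.1,0.05],[0,0,-9]],
  [0.2,[-0.1,-0.1,0.05],[0,0,-12]],
  [0.2,[-0.1,-0.1,0.05],[0,0,-15]],
  [0.2,[-0.1,-0.1,0.05],[0,0,-15]],
])

```text
clock: 13.2
ee_pos: [0.5544, -0.2116, 0.1894]
ee_rot: [[0.843, 0.538, 0.008], [0.538, -0.843, -0.004], [0.005, 0.008, -1.0]]
contact_force: [0.1, 2.7, 17.1]
grip_width: 0.0489
gripper_force: 62.3
```

```bash
cat >> h.py <<'E'
def st():
    s=get_state(); R=s["ee_rot"]; print("yaw",np.degrees(np.arctan2(R[1,0],R[0,0])).round(2),"F",s["contact_force"].round(2),"T",s["ft_torque"].round(3),"ee",s["ee_pos"].round(4),s["grip_width"].round(4),"j",s["joint_pos"].round(2))
E
python3 -c "from h import *;st()"
```

```text
Traceback (most recent call last):
  File "h.py", line 19, in st
    s=get_state(); R=s["ee_rot"]; print("yaw",np.degrees(np.arctan2(R[1,0],R[0,0])).round(2),"F",s["contact_force"].round(2),"T",s["ft_torque"].round(3),"ee",s["ee_pos"].round(4),s["grip_width"].round(4),"j",s["joint_pos"].round(2))
                                                                                                                                                                                   ^^^^^^^^^^^^^^^^^^^^^
AttributeError: 'float' object has no attribute 'round'
```

Emit:
carry_out([
  [0.2,[0,0,0.02],[0,0,-3]],
  [0.2,[0,0,0.05],[0,0,-6]],
  [0.2,[0,0,0.05],[0,0,-9]],
  [0.2,[0,0,0.05],[0,0,-12]],
  [0.2,[0,0,0.05],[0,0,-15]],
  [0.2,[0,0,0.05],[0,0,-18]],
  [0.2,[0,0,0.05],[0,0,-20]],
  [0.2,[0,0,0.05],[0,0,-20]],
])

```text
clock: 14.2
ee_pos: [0.5541, -0.2108, 0.1893]
ee_rot: [[0.608, 0.794, 0.007], [0.794, -0.608, -0.002], [0.003, 0.007, -1.0]]
contact_force: [-2.5, 5.4, 20.5]
grip_width: 0.0489
gripper_force: 62.7
```

```bash
sed -i 's/s\["grip_width"\].round(4)/s["grip_width"]/' h.py; python3 -c "from h import *;st()"
```

```text
yaw 52.53 F [-2.46  5.4  20.52] T [ 1.154  0.683 -0.138] ee [ 0.5541 -0.2108  0.1893] 0.04886744992815346 j [-0.56  0.15  1.75  0.    1.24  0.1 ]
```

Emit:
carry_out([
  [0.2,[0,0,0],[0,0,-1.5]],
  [0.2,[0,0,0],[0,0,-3]],
  [0.2,[0,0,0],[0,0,-4.5]],
  [0.2,[0,0,0],[0,0,-6]],
  [0.2,[0,0,0],[0,0,-7]],
  [0.2,[0,0,0],[0,0,-8]],
  [0.2,[0,0,0],[0,0,-8]],
  [0.2,[0,0,0],[0,0,-8]],
])

```text
clock: 15.2
ee_pos: [0.5539, -0.2106, 0.1893]
ee_rot: [[0.492, 0.87, 0.007], [0.87, -0.492, -0.002], [0.002, 0.007, -1.0]]
contact_force: [-2.9, 7.1, 22.3]
grip_width: 0.0485
gripper_force: 62.8
```

```bash
python3 -c "from h import *;st()"
```

```text
yaw 60.51 F [-2.95  7.09 22.3 ] T [ 1.276  0.801 -0.175] ee [ 0.5539 -0.2106  0.1893] 0.04853415782374565 j [-0.56  0.15  1.75  0.    1.24 -0.04]
```

Emit:
carry_out([
  [0.2,[0.05,-0.08,0],[0,0,-1]],
  [0.2,[0.05,-0.08,0],[0,0,-2]],
  [0.2,[0.05,-0.08,0],[0,0,-3.5]],
  [0.2,[0.05,-0.08,0],[0,0,-5]],
  [0.2,[0.05,-0.08,0],[0,0,-6]],
  [0.2,[0.05,-0.08,0],[0,0,-7]],
  [0.2,[0.05,-0.08,0],[0,0,-7]],
  [0.2,[0.05,-0.08,0],[0,0,-7]],
])

```text
clock: 16.2
ee_pos: [0.5536, -0.2103, 0.1893]
ee_rot: [[0.382, 0.924, 0.007], [0.924, -0.382, -0.003], [0.0, 0.008, -1.0]]
contact_force: [-1.5, 5.7, 20.1]
grip_width: 0.0489
gripper_force: 62.7
```

```bash
python3 -c "from h import *;st()"
```

```text
yaw 67.51 F [-1.54  5.75 20.05] T [ 0.97   0.638 -0.096] ee [ 0.5536 -0.2103  0.1893] 0.048853006988702354 j [-0.55  0.15  1.75  0.    1.24 -0.16]
```

50° turned with no wall yet, so I'll carry on.

Emit:
carry_out([
  [0.2,[0,0,0],[0,0,-1]],
  [0.2,[0,0,0],[0,0,-2]],
  [0.2,[0,0,0],[0,0,-3.5]],
  [0.2,[0,0,0],[0,0,-5]],
  [0.2,[0,0,0],[0,0,-6]],
  [0.2,[0,0,0],[0,0,-7]],
  [0.2,[0,0,0],[0,0,-7]],
  [0.2,[0,0,0],[0,0,-7]],
])

```text
clock: 17.2
ee_pos: [0.5534, -0.2102, 0.1892]
ee_rot: [[0.267, 0.964, 0.006], [0.964, -0.267, -0.003], [-0.001, 0.007, -1.0]]
contact_force: [-2.5, 5.8, 21.8]
grip_width: 0.0488
gripper_force: 62.8
```

```bash
python3 -c "from h import *;st()"
```

```text
yaw 74.51 F [-2.51  5.77 21.84] T [ 0.995  0.848 -0.161] ee [ 0.5534 -0.2102  0.1892] 0.04876914861935383 j [-0.55  0.15  1.75  0.    1.24 -0.28]
```

Emit:
carry_out([
  [0.2,[0,0,0],[0,0,-1]],
  [0.2,[0,0,0],[0,0,-2]],
  [0.2,[0,0,0],[0,0,-3]],
  [0.2,[0,0,0],[0,0,-4]],
  [0.2,[0,0,0],[0,0,-5]],
  [0.2,[0,0,0],[0,0,-6]],
  [0.2,[0,0,0],[0,0,-6]],
  [0.2,[0,0,0],[0,0,-6]],
])

```text
clock: 18.2
ee_pos: [0.5531, -0.2102, 0.1893]
ee_rot: [[0.165, 0.986, 0.006], [0.986, -0.165, -0.003], [-0.002, 0.006, -1.0]]
contact_force: [-5.0, 5.9, 21.1]
grip_width: 0.0486
gripper_force: 62.8
```

```bash
python3 -c "from h import *;st()"
```

```text
yaw 80.51 F [-5.02  5.89 21.07] T [ 1.03   1.063 -0.255] ee [ 0.5531 -0.2102  0.1893] 0.04862110303420772 j [-0.55  0.15  1.75  0.    1.24 -0.39]
```

Emit:
carry_out([
  [0.2,[0,-0.05,0],[0,0,-0.5]],
  [0.2,[0,-0.05,0],[0,0,-1]],
  [0.2,[0,-0.05,0],[0,0,-1.5]],
  [0.2,[0,-0.05,0],[0,0,-2]],
  [0.2,[0,-0.05,0],[0,0,-2.5]],
  [0.2,[0,-0.05,0],[0,0,-3]],
  [0.2,[0,-0.05,0],[0,0,-3]],
  [0.2,[0,-0.05,0],[0,0,-3]],
])

```text
clock: 19.2
ee_pos: [0.5529, -0.2102, 0.1893]
ee_rot: [[0.114, 0.993, 0.007], [0.994, -0.114, -0.003], [-0.002, 0.007, -1.0]]
contact_force: [-2.7, 5.7, 20.8]
grip_width: 0.049
gripper_force: 62.8
```

```bash
python3 -c "from h import *;st()"
```

```text
yaw 83.47 F [-2.71  5.66 20.85] T [ 0.991  0.849 -0.372] ee [ 0.5529 -0.2102  0.1893] 0.048952478483687445 j [-0.56  0.15  1.75  0.    1.24 -0.44]
```

Emit:
carry_out([
  [0.2,[0,0,0],[0,0,-0.5]],
  [0.2,[0,0,0],[0,0,-1]],
  [0.2,[0,0,0],[0,0,-1.5]],
  [0.2,[0,0,0],[0,0,-2]],
  [0.2,[0,0,0],[0,0,-2]],
  [0.2,[0,0,0],[0,0,-2]],
  [0.2,[0,0,0],[0,0,-2]],
  [0.2,[0,0,0],[0,0,-2]],
])

```text
clock: 20.2
ee_pos: [0.5527, -0.21, 0.1892]
ee_rot: [[0.08, 0.997, 0.006], [0.997, -0.08, -0.002], [-0.002, 0.006, -1.0]]
contact_force: [-4.0, 6.7, 21.7]
grip_width: 0.0485
gripper_force: 63.0
```

```bash
python3 -c "from h import *;st()"
```

```text
yaw 85.41 F [-4.04  6.66 21.68] T [ 1.06   1.022 -0.728] ee [ 0.5527 -0.21    0.1892] 0.0485291289467494 j [-0.56  0.15  1.75  0.    1.24 -0.48]
```

The torque jumped to 0.73 N·m, so that is the wall. I'll ease back 2° and lift gently, checking for any pull.

Emit:
carry_out([
  [0.2,[0,0,0],[0,0,1]],
  [0.2,[0,0,0],[0,0,2]],
  [0.2,[0,0,-0.2],[0,0,2]],
  [0.2,[0,0,-0.4],[0,0,2]],
  [0.2,[0,0,-0.6],[0,0,2]],
  [0.2,[0,0,-0.8],[0,0,2]],
  [0.2,[0,0,-1],[0,0,2]],
  [0.2,[0,0,-1.1],[0,0,2]],
])

```text
clock: 21.2
ee_pos: [0.5513, -0.2098, 0.1953]
ee_rot: [[0.113, 0.994, 0.003], [0.994, -0.113, -0.001], [-0.001, 0.003, -1.0]]
contact_force: [5.9, -0.2, -0.0]
grip_width: 0.0483
gripper_force: 61.7
```

```bash
python3 -c "from h import *;st()"
```

```text
yaw 83.51 F [ 5.94 -0.17 -0.01] T [-0.146 -1.015 -0.107] ee [ 0.5513 -0.2098  0.1953] 0.048299358763964045 j [-0.56  0.14  1.75  0.    1.25 -0.44]
```

Emit:
carry_out([
  [0.2,[0,0.1,-0.1],[0,0,0]],
  [0.2,[0,0.1,-0.2],[0,0,0]],
  [0.2,[0,0.1,-0.3],[0,0,0]],
  [0.2,[0,0.1,-0.4],[0,0,0]],
  [0.2,[0,0.1,-0.5],[0,0,0]],
  [0.2,[0,0.1,-0.6],[0,0,0]],
  [0.2,[0,0.1,-0.7],[0,0,0]],
  [0.2,[0,0.1,-0.8],[0,0,0]],
])

```text
clock: 22.2
ee_pos: [0.5512, -0.2092, 0.2019]
ee_rot: [[0.113, 0.994, -0.001], [0.994, -0.113, 0.001], [0.001, -0.001, -1.0]]
contact_force: [5.4, -1.3, -3.8]
grip_width: 0.0486
gripper_force: 62.6
```

Emit:
carry_out([
  [0.2,[0,0.1,-0.3],[0,0,0]],
  [0.2,[0,0.1,-0.6],[0,0,0]],
  [0.2,[0,0.1,-1],[0,0,0]],
  [0.2,[0,0.1,-1.5],[0,0,0]],
  [0.2,[0,0.1,-2],[0,0,0]],
  [0.2,[0,0.1,-3],[0,0,0]],
  [0.2,[0,0.1,-4],[0,0,0]],
  [0.2,[0,0.1,-5],[0,0,0]],
])

```text
clock: 23.2
ee_pos: [0.5525, -0.2097, 0.2543]
ee_rot: [[0.113, 0.994, 0.0], [0.994, -0.113, -0.0], [-0.0, 0.001, -1.0]]
contact_force: [-0.5, -0.5, -0.1]
grip_width: 0.0486
gripper_force: 63.0
```

```bash
python3 - <<'E'
from h import *
st(); go([.5855,-.010,.09]); a=read_camera("scene")[:,:,::-1]
cv2.imwrite("pics/d.png",cv2.resize(a[110:290,130:330],None,fx=3.3,fy=3.3,interpolation=cv2.INTER_CUBIC))
E
```

```text
yaw 83.52 F [-0.54 -0.54 -0.13] T [0.008 0.022 0.021] ee [ 0.5525 -0.2097  0.2543] 0.04860014804864367 j [-0.55  0.09  1.69  0.    1.36 -0.44]
shift cm [20.21  1.01 16.43] yaw x 83.52 F [-0.54 -0.54 -0.13] ee [ 0.5525 -0.2097  0.2543]
```

View pics/d.png

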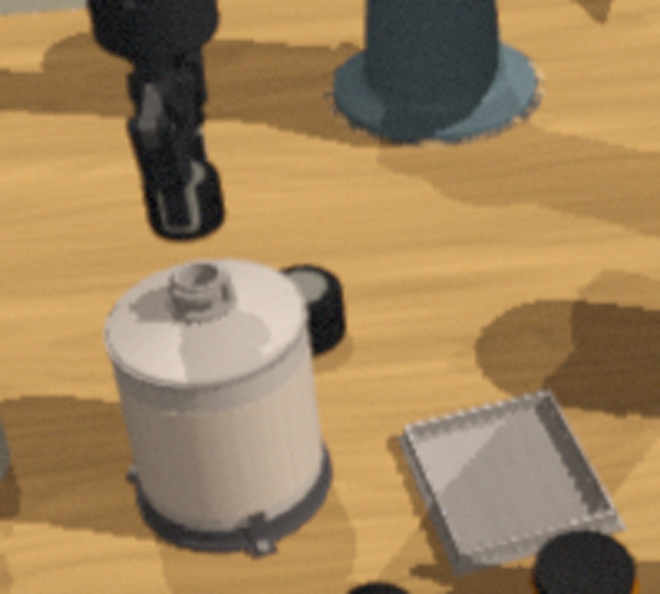

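The cap at (185,205) is in the fingers and the can's neck at (200,280) is bare. Carrying it over the tray.

Emit:
carry_out([
  [0.2,[2,0.1,0],[0,0,-2]],
  [0.2,[5,0.3,0],[0,0,-6]],
  [0.2,[9,0.5,0],[0,0,-10]],
  [0.2,[13,0.7,0],[0,0,-14]],
  [0.2,[17,0.9,1],[0,0,-18]],
  [0.2,[19,1,3],[0,0,-18]],
  [0.2,[20.2,1,5],[0,0,-18]],
  [0.2,[20.2,1,7],[0,0,-18]],
])

```text
clock: 24.25
ee_pos: [0.5846, -0.0097, 0.1811]
ee_rot: [[-0.2, 0.98, -0.002], [0.98, 0.2, 0.0], [0.0, -0.002, -1.0]]
contact_force: [-0.2, -0.1, -0.4]
grip_width: 0.0488
gripper_force: 63.0
```

Emit:
carry_out([
  [0.2,[0,0,2],[0,0,0]],
  [0.2,[0,0,4],[0,0,0]],
  [0.2,[0,0,6],[0,0,0]],
  [0.2,[0,0,8],[0,0,0]],
  [0.2,[0,0,10],[0,0,0]],
  [0.2,[0,0,11.5],[0,0,0]],
  [0.2,[0,0,12.5],[0,0,0]],
  [0.2,[0,0,12.5],[0,0,0]],
])

```text
clock: 25.25
ee_pos: [0.5847, -0.0099, 0.0575]
ee_rot: [[-0.2, 0.98, -0.001], [0.98, 0.2, 0.0], [0.001, -0.001, -1.0]]
contact_force: [0.2, 0.4, -0.8]
grip_width: 0.0486
gripper_force: 63.0
```

```bash
python3 - <<'E'
from h import *
st(); go([.5855,-.010,.0135]); a=read_camera("scene")[:,:,::-1]
cv2.imwrite("pics/e.png",cv2.resize(a[190:310,210:350],None,fx=5,fy=5,interpolation=cv2.INTER_CUBIC))
E
```

```text
yaw 101.52 F [ 0.18  0.38 -0.8 ] T [ 0.001 -0.019  0.033] ee [ 0.5847 -0.0099  0.0575] 0.048626591852495175 j [-0.21  0.31  1.82 -0.    1.01 -0.41]
shift cm [-0.03  0.08  4.4 ] yaw x 101.52 F [ 0.18  0.38 -0.8 ] ee [ 0.5847 -0.0099  0.0575]
```

View pics/e.png

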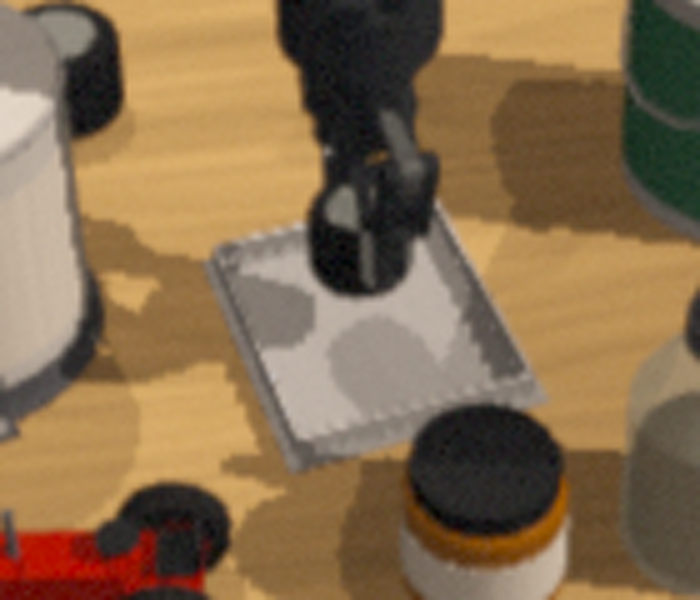

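The cap is held upright over the tray, its bottom at about (362,285) in the crop. I'll lower it to near the floor and then feel for contact.

Emit:
carry_out([
  [0.2,[0,0,1],[0,0,0]],
  [0.2,[0,0,2],[0,0,0]],
  [0.2,[0,0,3],[0,0,0]],
  [0.2,[0,0,3.6],[0,0,0]],
  [0.2,[0,0,3.9],[0,0,0]],
  [0.2,[0,0,4.1],[0,0,0]],
  [0.2,[0,0,4.2],[0,0,0]],
  [0.2,[0,0,4.2],[0,0,0]],
])

```text
clock: 26.3
ee_pos: [0.5853, -0.01, 0.0165]
ee_rot: [[-0.2, 0.98, 0.0], [0.98, 0.2, -0.0], [-0.0, 0.0, -1.0]]
contact_force: [0.8, -0.1, -1.0]
grip_width: 0.0489
gripper_force: 63.0
```

Emit:
carry_out([
  [0.2,[0,0,0.05],[0,0,0]],
  [0.2,[0,0,0.1],[0,0,0]],
  [0.2,[0,0,0.15],[0,0,0]],
  [0.2,[0,0,0.2],[0,0,0]],
  [0.2,[0,0,0.25],[0,0,0]],
  [0.2,[0,0,0.25],[0,0,0]],
  [0.2,[0,0,0.25],[0,0,0]],
  [0.2,[0,0,0.25],[0,0,0]],
])

```text
clock: 27.3
ee_pos: [0.5852, -0.01, 0.0139]
ee_rot: [[-0.2, 0.98, 0.0], [0.98, 0.2, -0.0], [-0.0, 0.0, -1.0]]
contact_force: [0.2, -0.2, -0.2]
grip_width: 0.0487
gripper_force: 63.1
```

Emit:
carry_out([
  [0.2,[0,0,0.05],[0,0,0]],
  [0.2,[0,0,0.1],[0,0,0]],
  [0.2,[0,0,0.1],[0,0,0]],
  [0.2,[0,0,0.15],[0,0,0]],
  [0.2,[0,0,0.15],[0,0,0]],
  [0.2,[0,0,0.15],[0,0,0]],
  [0.2,[0,0,0.15],[0,0,0]],
  [0.2,[0,0,0.15],[0,0,0]],
])

```text
clock: 28.3
ee_pos: [0.5852, -0.01, 0.0138]
ee_rot: [[-0.2, 0.98, -0.001], [0.98, 0.2, -0.0], [0.0, -0.001, -1.0]]
contact_force: [-6.8, 0.8, 11.5]
grip_width: 0.0487
gripper_force: 64.3
```

It's on the floor: 11.5 N at z=0.0138. I'll ease off, then open part way.

Emit:
carry_out([
  [0.2,[0,0,-0.07],[0,0,0]],
  [0.2,[0,0,-0.12],[0,0,0]],
  [-0.1,[0,0,-0.12],[0,0,0]],
  [-0.2,[0,0,-0.12],[0,0,0]],
  [-0.25,[0,0,-0.12],[0,0,0]],
  [-0.35,[0,0,-0.12],[0,0,0]],
  [-0.45,[0,0,-0.12],[0,0,0]],
  [-0.5,[0,0,-0.12],[0,0,0]],
])

```text
clock: 29.3
ee_pos: [0.5851, -0.01, 0.0134]
ee_rot: [[-0.2, 0.98, -0.0], [0.98, 0.2, 0.0], [0.0, -0.0, -1.0]]
contact_force: [0.4, -0.5, 0.1]
grip_width: 0.0642
gripper_force: 0.0
```

Emit:
carry_out([
  [-0.5,[0,0,0],[0,0,0]],
  [-0.5,[0,0,0],[0,0,0]],
  [-0.5,[0,0,-0.5],[0,0,0]],
  [-0.5,[0,0,-1.5],[0,0,0]],
  [-0.5,[0,0,-3],[0,0,0]],
  [-0.5,[0,0,-6],[0,0,0]],
  [-0.5,[0,0,-10],[0,0,0]],
  [-0.5,[0,0,-15],[0,0,0]],
])

```text
clock: 30.3
ee_pos: [0.5846, -0.0099, 0.1651]
ee_rot: [[-0.2, 0.98, -0.001], [0.98, 0.2, 0.0], [0.0, -0.001, -1.0]]
contact_force: [0.4, -0.5, -0.3]
grip_width: 0.0639
gripper_force: 0.0
```

Emit:
carry_out([
  [-0.5,[0,0,-4],[0,0,0]],
  [-0.5,[0,0,-7],[0,0,0]],
  [-0.5,[0,-4,-7],[0,0,0]],
  [-0.5,[0,-9,-7],[0,0,0]],
  [-0.5,[0,-12,-7],[0,0,0]],
  [-0.5,[0,-12,-7],[0,0,0]],
  [-0.5,[0,-12,-7],[0,0,0]],
  [-0.5,[0,-12,-7],[0,0,0]],
])

```text
clock: 31.3
ee_pos: [0.4683, -0.0339, 0.2339]
ee_rot: [[-0.2, 0.98, 0.001], [0.98, 0.2, -0.0], [-0.0, 0.001, -1.0]]
contact_force: [0.9, -0.8, 0.0]
grip_width: 0.0638
gripper_force: 0.0
```

```bash
python3 - <<'E'
from h import *
st(); a=read_camera("scene")[:,:,::-1];b=read_camera("top")[:,:,::-1]
A=cv2.resize(a[190:310,210:350],(466,400),interpolation=cv2.INTER_CUBIC);B=cv2.resize(b[150:270,230:330],(333,400),interpolation=cv2.INTER_CUBIC)
cv2.imwrite("pics/f.png",np.hstack([A,B]))
E
```

```text
yaw 101.54 F [ 0.88 -0.84  0.04] T [-0.012  0.004 -0.042] ee [ 0.4683 -0.0339  0.2339] 0.06383641279671325 j [-0.31 -0.2   2.    0.    1.33 -0.52]
```

View pics/f.png

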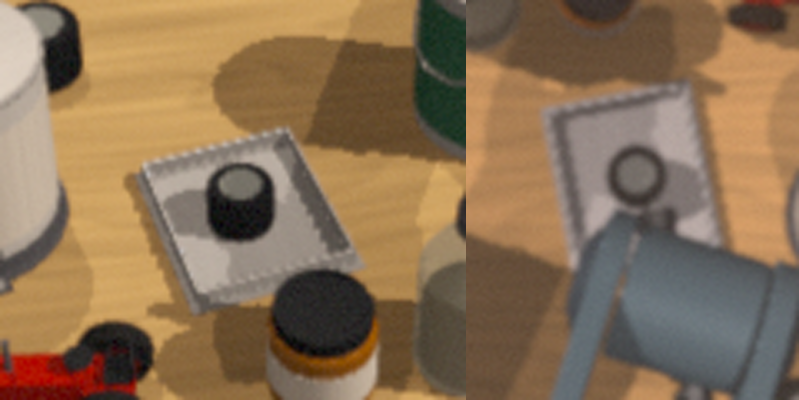

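The cap stands upright in the middle of the tray at (240,200), right way up and let go, and the gripper is clear. Handing in.

```bash
python3 -c "from bench import *;print(sign_off())"
```

```text
the job is handed in; nothing more can be done
None
```

The can is open: the cap came off without being forced and now stands upright near the middle of the drip tray, let go, and nothing else was touched as far as I saw; I signed off after about 31 s, and no verdict came back.

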